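Load the test pen and latch its gate

TASK

Set the finned aluminium converter into the nest of the plywood test pen, long side along the nest, seated flat and released, without dropping it. Then push the pen's open gate gently shut until its sprung tongue rides over the strike roller and snaps in behind it, so that the gate stays latched when you let go; do not slam or force it, and leave the other things on the bench where they are.

Things in the scene. Friction and masses are not known exactly. Their poses are not given: they have to be found in the camera images.
- module: finned aluminium power converter, 70 (its x) x 40 (its y) x 45 mm high, 0.22 kg or so, standing fins-up on the bench. Origin: centre of its underside. Its two 70 x 45 mm long sides are plain: grip it across the 40 mm width, pads about 33 mm above its underside. Either way round fits the nest.
- nest (a point): centre of the nest floor in the pen, 12 mm above the bench; axes as the pen's. The nest is a pocket 80 mm (x) by 50 mm (y) between wooden rims 6 mm thick and 10 mm high. The pen is open above and about 190 (x) by 230 mm (y) inside, so fingers have room beside the nest at +y and -y.
- pen: plywood test pen fixed to the bench, 220 (x) x 260 (y) mm, with a hinged gate as its -x side. Origin: centre of the underside of its 12 mm base. Walls, tops 102 mm above the bench, at +x, +y and -y. Gate hinge at x -95, y +105 mm. The strike, a steel bracket up to 84 mm high with an upright 8 mm roller, stands at y -88 to -113 mm and juts out to about x -125 mm (12 mm either way).
- gate (a joint): angle of the plywood gate, rad: 0 is parallel to the pen's y, grows as its free end swings out to the pen's -x. It stays where left (light hinge friction). The strike is set on slots, so the angle at which the tongue snaps in varies, -0.03 to 0.10, and is not measured: feel for it. If not latched, the gate springs back out or is left with its tongue pressed in.
- tongue (a joint): how far the sprung steel tongue is pressed into the gate's free edge, m: 0 fully out (it juts 12 mm), at most 0.011. Its sloped face leads on closing. It meets the roller about 17 mm before the snap, is pressed in 7 to 8 mm, and springs back to 0 as it snaps in. 60 mm above the bench.
- gate_hinge (a point): point on the gate's upright hinge axis, 105 mm above the bench, level with the gate's top edge. The gate is a plain board 10 mm thick, 190 mm from hinge axis to free edge, from 16 to 105 mm above the bench; its outer face lies 5 mm outside the hinge axis.
- push_spot (a point): point on the gate's plain outer face, 150 mm from the hinge axis and 90 mm above the bench: push here. Its x is square to the gate, inwards (the way to push); y points to the hinge. The push is under 2 N at first, up to about 11 N over the last 17 mm as the tongue rides and the buffer gives, and climbs steeply from 1 mm past the snap. 15 to 18 N always latches; over 25 N strains the gate.
- spool: grey solder spool, 60 mm across, 46 mm high, standing; bystander. Origin: centre of its underside
- mug: mug, 80 mm across, 90 mm high; bystander. Origin: centre of its underside
- screwdriver: screwdriver lying on the bench; bystander. Origin: near its middle, on the bench
- tape: roll of tape lying flat, 90 mm across, 20 mm high; bystander. Origin: centre of its underside
- project_box: plain black plastic box 85 x 50 x 30 mm, no fins; bystander. Origin: centre of its underside
- pliers: pliers with yellow handles lying on the bench, 150 mm long; bystander. Origin: by the pivot, on the bench
- buffer (a joint): how far the sprung rubber buffer on the strike, 12 mm across, inside the pen behind the gate's free end, is pressed in, m: 0 free; the gate meets it 5 mm before the snap; about 0.005 with the gate latched (it holds the tongue against the roller); bottoms out at 0.006. 28 mm above the bench.
Mind the look-alikes: they are no part of the job. Leave any purple or red look-alike of the module alone.

How it is judged (in metres and radians):
On the way, in this order (a step that is already met when the one before it is completed fails the run):
1. the converter sits flat in the nest, released, with the gate still open (horizontal distance between module and nest below 0.008 m and z of module in the frame of nest below 0.003 m and angle between the x axis of module and the x axis of nest, either way round below 0.15 rad and contact force between the fingers and module below 0.1 N and value of joint gate above 0.2 rad), for 0.2 s.
2. the gate is shut and the tongue has sprung out behind the roller (value of joint gate below 0.12 rad and value of joint tongue below 0.0015 m and value of joint buffer above 0.003 m), for 0.2 s.
At the end, for the whole second after the job is handed in: The gate stays shut by itself (below 0.12 rad, buffer pressed in over 3 mm), its tongue sprung out behind the roller (pressed in under 1.5 mm); the converter rests fins-up and still in the nest: within 8 mm of its centre and 3 mm of its floor, upright within 0.06 and aligned within 0.15 rad (all of step 2 and horizontal distance between module and nest below 0.008 m and z of module in the frame of nest below 0.003 m and angle between the x axis of module and the x axis of nest, either way round below 0.15 rad and angle between module's own z axis and vertical below 0.06 rad and linear speed of module below 0.02 m/s); the robot touches nothing.
It fails at once if the gate is forced: more than 25 N between robot and gate (contact force between any of the fingers, the arm and gate above 25 N).
It fails at once if the gate is slammed: it swings shut faster than 2.5 rad/s (velocity of joint gate below -2.5 rad/s).
It fails at once if the converter is dropped into the nest (faster than 0.7 m/s over it) (horizontal distance between module and nest below 0.03 m and linear speed of module above 0.7 m/s).
It fails at once if a bystander is shifted more than 30 mm (distance of any of spool, mug, screwdriver, tape, project_box, pliers from where it was at the start of the episode above 0.03 m).
It also fails if it takes over 61 s, if anything falls off the work surface, if the arm or the gripper's body presses on something with over 40 N, if the wrist force passes 120 N, or if a joint passes its speed limit or range.

ROBOT

A 6-joint arm with a two-finger parallel gripper is mounted at the origin on the work surface. World frame = base frame: x ahead of the robot, y to its left, z up, the work surface at z = 0. Lengths are in m, angles in degrees, forces in N, time in s.
With the tool pointing down it reaches from about 0.4 to 0.825 m from the base axis. Payload 7 kg.
Tool frame: the origin (TCP) lies midway between the tips of the shut fingers; the grasp point (between the pads) lies 19 mm behind it; z points along the fingers, y is the line along which they close (so a half turn about z gives the same grasp; the last joint's range is limited). The gripper opens to 88 mm and grips with 3 to 60 N. Pads are 19 mm wide; open, the fingers measure 130 mm over their backs; the gripper's body (78 mm by 193 mm) begins 47 mm behind the grasp point.
Start: joints at [84.173, 20.546, 0.682, 0, -70.136, -16.507], TCP at [0.257, 0.624, 0.227] pointing down, gripper open.
Joint ranges: [-176.03, 176.03], [-82.01, 121.73], [-58.28, 71.71], [-173.87, 95.51], [-174.79, -0.11], [-173.66, 173.66]. Speed limits (degrees/s): [136.94, 136.94, 172.46, 180, 180, 180].

INTERFACE

Orientations are given as [roll, pitch, yaw] about the fixed x, y, z axes, in that order (R = Rz(yaw) Ry(pitch) Rx(roll)).
In Python, from plant import r, eyes, workorder gives the robot as it stands.
- The arm moves only by the tool step_arm, never from a script. Its argument "plan" is a list of rows, each a list of 5 numbers: the shift along the tool's x, y, z each as a share of 25 cm, from -1 to 1, then the turn about the tool's z as a share of 60 degrees, from -1 to 1, then the finger opening in mm, from 0 to 87.6. In form: [[x, y, z, turn, jaw], ...]. A call has 1 to 12 rows; each row is the pose to reach, as a shift and turn from the pose commanded when the call began, along the tool's axes at that moment; what a row does not reach only later rows make up. A row lasts 1/12 s, in which the tool goes at most 41.7 mm and 7.16 degrees, less where a joint would pass 70% of its speed; a pose out of reach is approached as far as the arm can. A call with a number of a shift or a turn outside -1 to 1 is refused whole. A call with a gripper value outside its range is refused whole. The fingers move at their own pace and stop on an object; "newtons" is the grip in N (left out, the last holds). Time passes only in rows, so rows that repeat a pose let the fingers close. It gives the time, the measured TCP pose, the force, the opening and the grip force at its end, in the units of the state.
- r.get_state(): the state, without advancing time (a new reading comes with each control period).
- eyes.capture(name): name is "scene" or "top" or "wrist"; returns the picture (480x640x3 uint8, red, green, blue); there is no depth.
- eyes.camera_model(name): a dict with "fov_y" (degrees; the focal length in pixels is half the picture's height over the tangent of half this angle, whatever the lens; pixels are square), "cx", "cy" (the principal point, pixels), "world_to_cam" (4x4, takes a point from world to camera coordinates); the wrist camera has in their place "hand_eye" (4x4, takes a point from camera to tool coordinates, whose origin is the TCP and whose axes are the flange's). Camera axes: x right, y up, looking along -z (the intrinsics and any distortion apply to the point x, -y, -z); pixel columns grow to the right and rows downward; lengths in m; the calibration is good to about 2 mm. The wrist camera is an equidistant fisheye: a pixel r from the principal point sees the ray r / f radians off the axis. A picture is of the moment at which its call begins: read the wrist's pose just before it. camera_model takes no time and is no camera call.
- workorder.close_job(): hands the job in; it is judged then, once.
The state is a dict: "time_s": time; "joints": joint angles; "qd": joint speeds; "joint_torque": joint torques, N m; "tcp_pos": TCP position; "eef_rot": TCP orientation; "contact_force": force on the tool from outside, world axes, zero at the start; "moment": the same for the moment, N m; "gripper_width": finger opening in m; "gripper_force": force on a finger pad.
Only numpy, scipy, OpenCV 4.12 (cv2) and the standard library are available. Lean on these libraries where they do the work, as an engineer would, in place of code of your own. Each camera call takes 0.05 s, during which the arm holds its last target. There are 200 camera calls.

## Working session

There is one attempt and no reset: what is moved stays moved. The work goes in short steps, Python scripts to look and compute and a tool call to move; the robot and the scene stay as the last step left them, time stands still between calls to the robot, and variables do not carry over. Pictures are saved under pics/ and viewed, at most 15 in all, crops included, and the job is handed in when it is done.

Besides the shell and the picture viewer there is one more tool, called after ">>>" by a JSON object that holds its "fn" and its "kwargs", one argument or row to a line. step_arm: Moves the arm, as the interface text tells. Its arguments: {"type":"object","properties":{"plan":{"type":"array"},"newtons":{"type":"number"}},"required":["plan"]}

```bash
mkdir -p pics; ls; python3 - <<'E'
from plant import r, eyes, workorder
import cv2
print(r.get_state())
for n in("scene","top","wrist"):
    print(n,eyes.camera_model(n))
    cv2.imwrite(f"pics/{n}0.png",eyes.capture(n)[:,:,::-1])
E
```

```text
pics
{'time_s': 0.0, 'joints': array([ 8.41731456e+01,  2.05913101e+01,  6.33963027e-01, -1.72773591e-02,
       -7.01362137e+01, -1.65052096e+01]), 'qd': array([ 0.0095591 ,  0.01396635, -0.05229044, -0.07163199, -0.04311201,
        0.12015685]), 'joint_torque': array([ 4.19389371e-04, -5.82715809e+01,  2.93070495e+01,  6.99703753e+00,
        6.97188894e-03, -1.59509377e-04]), 'tcp_pos': array([0.2563575 , 0.62390237, 0.22563448]), 'eef_rot': array([ 1.79905680e+02, -1.10104718e-02, -2.23379388e+01]), 'contact_force': array([0.10567983, 0.4155389 , 0.04202013]), 'moment': array([-0.03380148,  0.01033354, -0.00551801]), 'gripper_force': 0.0, 'gripper_width': 0.0874451954486584}
scene {'fov_y': 54.228021414510565, 'cx': 319.9810199435679, 'cy': 247.24599354151505, 'world_to_cam': array([[ 0.84693923,  0.53143378, -0.01649454, -0.41521214],
       [-0.4276762 ,  0.69935764,  0.57270582,  0.16282531],
       [ 0.31589081, -0.47799271,  0.819595  , -1.23690477],
       [ 0.        ,  0.        ,  0.        ,  1.        ]])}
top {'fov_y': 42.11459486558369, 'cx': 325.7956844664574, 'cy': 248.29400192273866, 'world_to_cam': array([[-1.10583414e-03, -9.99994488e-01,  3.13077604e-03,
        -3.84155195e-02],
       [ 9.93437787e-01, -7.40510297e-04,  1.14371389e-01,
        -5.00947168e-01],
       [-1.14368440e-01,  3.23670700e-03,  9.93433130e-01,
        -1.38352097e+00],
       [ 0.00000000e+00,  0.00000000e+00,  0.00000000e+00,
         1.00000000e+00]])}
wrist {'fov_y': 65.70646984690485, 'cx': 321.65622881980244, 'cy': 234.8293165668826, 'hand_eye': array([[-2.09558288e-04,  9.57999810e-01,  2.86768756e-01,
         7.84737374e-02],
       [ 9.99999925e-01,  1.07554819e-04,  3.71451820e-04,
        -8.12044644e-04],
       [ 3.25007411e-04,  2.86768812e-01, -9.57999761e-01,
        -1.58449190e-01],
       [ 0.00000000e+00,  0.00000000e+00,  0.00000000e+00,
         1.00000000e+00]])}
```

View pics/scene0.png

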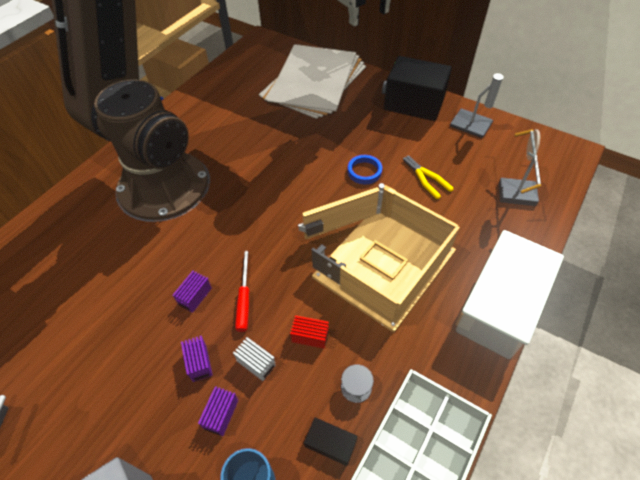

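View pics/top0.png

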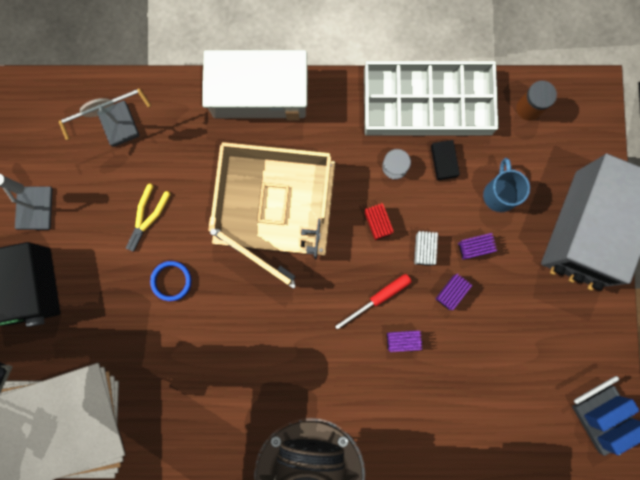

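The scene view shows the silver finned module at (254,358), and the pen with its gate open and hinge on the far-left side. The top view has the module at (426,247), the nest at (275,204), the gate from hinge (215,232) to free end (293,283), and the strike at (312,240). I'll enlarge the top view.

```bash
python3 - <<'E'
import cv2
im=cv2.imread("pics/top0.png")
cv2.imwrite("pics/c1.png",cv2.resize(im[135:290,200:450],None,fx=3.2,fy=3.2,interpolation=cv2.INTER_CUBIC))
E
```

```text
(no output)
```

View pics/c1.png

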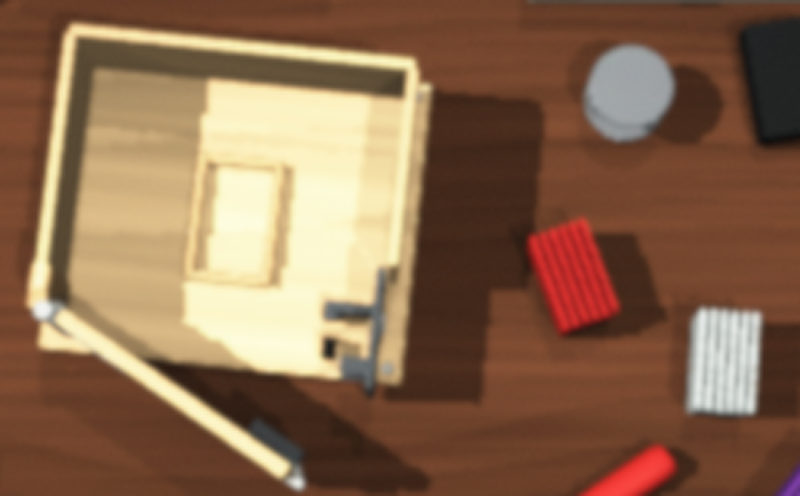

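```bash
cat > h.py <<'E'
from plant import r, eyes, workorder
import numpy as np, cv2
from scipy.spatial.transform import Rotation as R
def ray(cam,u,v,pose=None):
    m=eyes.camera_model(cam); f=240/np.tan(np.radians(m["fov_y"]/2))
    d=np.array([u-m["cx"],v-m["cy"]])
    if cam=="wrist":
        rr=np.hypot(*d); t=rr/f; s=np.sin(t)/max(rr,1e-9)
        c=np.array([d[0]*s,-d[1]*s,-np.cos(t)]); H=m["hand_eye"]
        p,e=pose; Rt=R.from_euler('xyz',e,degrees=True).as_matrix()
        return Rt@H[:3,3]+p, Rt@H[:3,:3]@c
    W=np.linalg.inv(m["world_to_cam"]); return W[:3,3],W[:3,:3]@np.array([d[0]/f,-d[1]/f,-1])
def at(cam,u,v,z,pose=None):
    o,d=ray(cam,u,v,pose); return o+d*(z-o[2])/d[2]
E
python3 - <<'E'
from h import *
np.set_printoptions(precision=4,suppress=True)
def c(u,v,z): return at("top",u/3.2+200,v/3.2+135,z)[:2]
def yaw(d): return np.degrees(np.arctan2(d[1],d[0]))
N=[c(*p,.022) for p in((205,158),(290,165),(277,287),(187,279))]
print("nest",np.mean(N,0),"x-yaw",yaw(N[0]-N[3]),yaw(N[1]-N[2]),[np.linalg.norm(N[i]-N[(i+1)%4]) for i in range(4)])
A,B=c(70,25,.102),c(415,60,.102); print("wall+x",A,B,np.linalg.norm(A-B),yaw(A-B)-90)
h=c(45,310,.105);f=c(292,475,.105);print("hinge",h,"free",f,np.linalg.norm(h-f),"gate dir",yaw(f-h))
M=[c(*p,.045) for p in((699,308),(762,313),(755,414),(688,411))]
print("mod",np.mean(M,0),yaw(M[0]-M[3]),yaw(M[1]-M[2]),[np.linalg.norm(M[i]-M[(i+1)%4]) for i in range(4)])
print(r.get_state()["time_s"])
E
```

```text
nest [0.6032 0.0777] x-yaw -7.7325923930585025 -5.6703769254561305 [np.float64(0.061410301600237555), np.float64(0.0891803107185978), np.float64(0.06460455085607983), np.float64(0.08888780301012669)]
wall+x [0.7251 0.1886] [ 0.7005 -0.0474] 0.23723652557967545 -5.9491448680491885
hinge [0.5278 0.2013] free [0.4169 0.035 ] 0.19993341386832844 gate dir -123.69539326786393
mod [ 0.4997 -0.2653] -7.064828495935499 -5.167073558404611 [np.float64(0.04434316044804387), np.float64(0.07146993770151992), np.float64(0.04681042642743813), np.float64(0.07316886586982188)]
0.15
```

>>> {"fn": "step_arm", "kwargs": {
  "plan": [
    [0.14,0.1,0,0,87],
    [0.28,0.2,0,0,87],
    [0.42,0.3,0,0,87],
    [0.56,0.4,0,0,87],
    [0.7,0.5,0,0,87],
    [0.84,0.6,0,0,87],
    [0.98,0.7,0,0,87]
  ]
}}

```text
time_s: 0.73
tcp_pos: [0.4121, 0.3754, 0.2265]
eef_rot: [-180.0, 0.0, -22.3]
contact_force: [1.4, 0.3, 0.4]
gripper_width: 0.087
gripper_force: 0.0
```

>>> {"fn": "step_arm", "kwargs": {
  "plan": [
    [0.14,0.1,0,0,87],
    [0.28,0.2,0,0,87],
    [0.42,0.3,0,-0.07,87],
    [0.56,0.4,0,-0.14,87],
    [0.7,0.5,0,-0.21,87],
    [0.84,0.6,0,-0.27,87],
    [0.98,0.7,0,-0.27,87]
  ]
}}

```text
time_s: 1.32
tcp_pos: [0.5673, 0.1284, 0.2266]
eef_rot: [-180.0, -0.0, -5.9]
contact_force: [0.7, 1.5, -0.2]
gripper_width: 0.0874
gripper_force: 0.0
```

```bash
cat >> h.py <<'E'
def to(x,y,z,yaw):
    "shares of a move from the measured pose to the target"
    s=r.get_state(); p=s["tcp_pos"]; ps=np.radians(s["eef_rot"][2]); d=np.array([x,y,z])-p
    c,q=np.cos(ps),np.sin(ps)
    print("t",s["time_s"],"pose",p.round(4),s["eef_rot"].round(2),"F",s["contact_force"].round(1))
    print("shares x,y,z,turn:",np.round([(c*d[0]+q*d[1])/.25,(q*d[0]-c*d[1])/.25,-d[2]/.25,-(yaw-s["eef_rot"][2])/60],4))
def snap(n):
    s=r.get_state(); im=eyes.capture("wrist"); np.save("pose_"+n+".npy",[s["tcp_pos"],s["eef_rot"]]); cv2.imwrite(f"pics/{n}.png",im[:,:,::-1])
E
python3 -c "
from h import *
to(.603,.078,.227,-6)"
```

```text
t 1.3167 pose [0.5673 0.1284 0.2266] [-179.99   -0.     -5.89] F [ 0.7  1.5 -0.2]
shares x,y,z,turn: [ 0.1626  0.1859 -0.0015  0.0018]
```

>>> {"fn": "step_arm", "kwargs": {
  "plan": [
    [0.08,0.08,0,0,87],
    [0.14,0.15,0,0,87],
    [0.14,0.15,0,0,87],
    [0.14,0.15,0,0,87],
    [0.14,0.15,0,0,87]
  ]
}}

```text
time_s: 1.73
tcp_pos: [0.5972, 0.0892, 0.2262]
eef_rot: [180.0, 0.0, -6.2]
contact_force: [-0.4, 0.8, -1.2]
gripper_width: 0.087
gripper_force: 0.0
```

```bash
python3 -c "
from h import *
snap('w1'); to(.5,-.265,.227,-6)"
```

```text
t 1.7833 pose [0.5971 0.0897 0.2264] [ 1.80e+02  2.00e-02 -6.12e+00] F [-0.4 -0.2 -0.7]
shares x,y,z,turn: [-0.235   1.4522 -0.0024 -0.002 ]
```

View pics/w1.png

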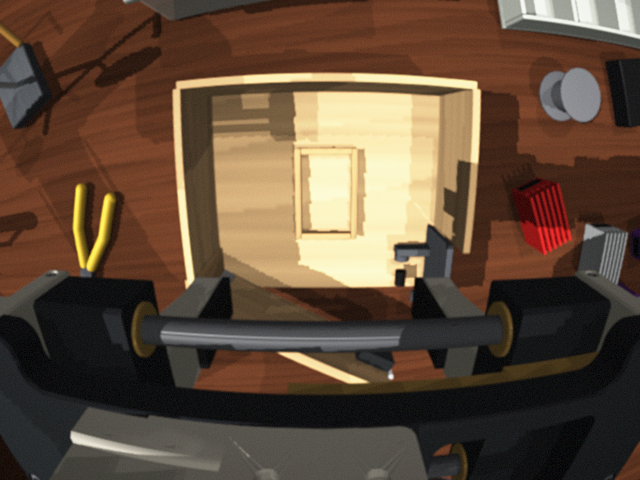

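The wrist view has the nest's outer rim corners at about (294,147), (358,148), (356,239) and (294,239). The strike is at (437,262) and the gate's free end at (390,377).

```bash
python3 - <<'E'
from h import *
P=np.load("pose_w1.npy")
N=[at("wrist",u,v,.022,P)[:2] for u,v in((294,147),(358,148),(356,239),(294,239))]
y=lambda d:np.degrees(np.arctan2(d[1],d[0])).round(2)
print(np.mean(N,0),y(N[0]-N[3]),y(N[1]-N[2]),[np.linalg.norm(N[i]-N[(i+1)%4]).round(4) for i in range(4)])
W=[at("wrist",u,v,.102,P)[:2] for u,v in((174,82),(480,82))];print(W,y(W[0]-W[1])-90)
print("gate end",at("wrist",391,374,.105,P), "roller-ish",at("wrist",403,277,.08,P))
E
```

```text
[0.60881127 0.08476089] -7.1 -6.24 [np.float64(0.0621), np.float64(0.0925), np.float64(0.0635), np.float64(0.0934)]
[array([0.72822401, 0.19218427]), array([ 0.70329147, -0.04756532])] -5.939999999999998
gate end [0.44823042 0.03991025 0.105     ] roller-ish [0.53723262 0.02234958 0.08      ]
```

>>> {"fn": "step_arm", "kwargs": {
  "plan": [
    [-0.02,0.14,0,0,87],
    [-0.04,0.28,0,0,87],
    [-0.06,0.42,0,0,87],
    [-0.08,0.56,0,0,87],
    [-0.1,0.7,0,0,87],
    [-0.12,0.84,0,0,87],
    [-0.14,0.98,0,0,87]
  ]
}}

```text
time_s: 2.37
tcp_pos: [0.5359, -0.1507, 0.2271]
eef_rot: [-180.0, -0.1, -6.0]
contact_force: [1.5, -0.3, 0.5]
gripper_width: 0.0872
gripper_force: 0.0
```

>>> {"fn": "step_arm", "kwargs": {
  "plan": [
    [-0.03,0.14,0.05,0,87],
    [-0.06,0.28,0.1,0,87],
    [-0.09,0.4,0.15,0,87],
    [-0.09,0.47,0.15,0,87],
    [-0.09,0.47,0.15,0,87],
    [-0.09,0.47,0.15,0,87]
  ]
}}

```text
time_s: 2.87
tcp_pos: [0.5015, -0.2649, 0.1891]
eef_rot: [-180.0, 0.0, -6.2]
contact_force: [0.7, 0.4, 0.8]
gripper_width: 0.0871
gripper_force: 0.0
```

```bash
python3 -c "
from h import *
snap('w2'); to(.5,-.265,.19,-6)"
```

```text
t 2.9167 pose [ 0.5018 -0.2643  0.1893] [-1.80e+02 -2.00e-02 -6.11e+00] F [0.2 0.6 0.2]
shares x,y,z,turn: [-0.007   0.0035 -0.0029 -0.0019]
```

View pics/w2.png

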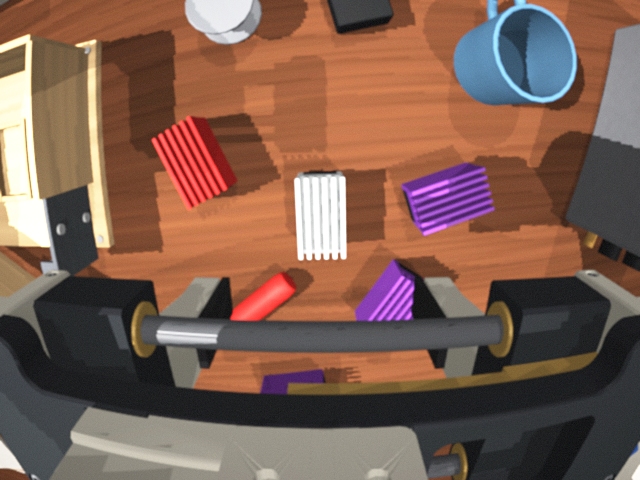

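The silver module's top corners are at about (296,175), (345,175), (346,259) and (299,260). The nearest purple block has a corner at (402,262), and the screwdriver handle ends at (293,278).

```bash
python3 - <<'E'
from h import *
P=np.load("pose_w2.npy")
y=lambda d:np.degrees(np.arctan2(d[1],d[0])).round(2)
N=np.array([at("wrist",u,v,.045,P)[:2] for u,v in((296,175),(345,175),(346,259),(299,260))])
m=N.mean(0);print(m,y(N[0]-N[3]),y(N[1]-N[2]),[np.linalg.norm(N[i]-N[(i+1)%4]).round(4) for i in range(4)])
c,s=np.cos(np.radians(-6)),np.sin(np.radians(-6))
for n,u,v,z in(("purple corner",402,262,.045),("purple l",357,310,.045),("purple right near",403,188,.045),("driver",293,278,.02),("red",234,182,.045),("hole",0,0,0)):
    d=at("wrist",u,v,z,P)[:2]-m; print(n,c*d[0]+s*d[1],-s*d[0]+c*d[1])
# consistency: strike top / same objects in top cam
print(at("top",478,246,.045))
E
```

```text
[ 0.50402791 -0.264397  ] -5.17 -4.57 [np.float64(0.0401), np.float64(0.0731), np.float64(0.0409), np.float64(0.074)]
purple corner -0.03965656572387102 -0.07104105364856383
purple l -0.08670594177152005 -0.032389124652246984
purple right near 0.026293558825461548 -0.06818642120772342
driver -0.06500042367482557 0.02758598285748091
red 0.031919692982874864 0.07301333701454013
hole 0.2827744896335163 0.40503425710232815
[ 0.50396973 -0.38010484  0.045     ]
```

>>> {"fn": "step_arm", "kwargs": {
  "plan": [
    [0.01,0,0.1,-0.02,65],
    [0.01,0,0.22,-0.02,65],
    [0.01,0,0.35,-0.02,65],
    [0.01,0,0.48,-0.02,65],
    [0.01,0,0.58,-0.02,65],
    [0.01,0,0.65,-0.02,65],
    [0.01,0,0.69,-0.02,65],
    [0.01,0,0.7,-0.02,65],
    [0.01,0,0.7,-0.02,65]
  ],
  "newtons": 20
}}

```text
time_s: 3.67
tcp_pos: [0.5046, -0.2645, 0.0142]
eef_rot: [180.0, 0.0, -4.8]
contact_force: [-0.2, 0.0, 0.9]
gripper_width: 0.0656
gripper_force: 0.0
```

>>> {"fn": "step_arm", "kwargs": {
  "plan": [
    [0,0,0,0,30],
    [0,0,0,0,30],
    [0,0,0,0,30],
    [0,0,0,0,30],
    [0,0,0,0,30],
    [0,0,0,0,30]
  ],
  "newtons": 20
}}

```text
time_s: 4.17
tcp_pos: [0.5046, -0.2654, 0.0149]
eef_rot: [180.0, -0.1, -4.9]
contact_force: [-1.1, 2.6, 6.0]
gripper_width: 0.0399
gripper_force: 20.0
```

>>> {"fn": "step_arm", "kwargs": {
  "plan": [
    [0,0,-0.05,0,30],
    [0,0,-0.15,0,30],
    [0,0,-0.28,0,30],
    [0,0,-0.42,0,30],
    [0,0,-0.54,0,30],
    [0.02,-0.06,-0.61,0,30],
    [0.05,-0.17,-0.64,0,30],
    [0.08,-0.3,-0.64,0,30],
    [0.11,-0.43,-0.64,0,30],
    [0.14,-0.55,-0.64,0,30],
    [0.16,-0.67,-0.64,0,30],
    [0.18,-0.78,-0.64,0,30]
  ]
}}

```text
time_s: 5.17
tcp_pos: [0.5656, -0.0732, 0.1738]
eef_rot: [-180.0, 0.0, -4.9]
contact_force: [0.1, -0.5, -2.5]
gripper_width: 0.04
gripper_force: 20.0
```

>>> {"fn": "step_arm", "kwargs": {
  "plan": [
    [0.02,-0.1,0,0.01,30],
    [0.04,-0.2,0,0.02,30],
    [0.06,-0.3,0,0.02,30],
    [0.08,-0.4,0,0.02,30],
    [0.1,-0.5,0,0.02,30],
    [0.1,-0.58,0,0.02,30],
    [0.1,-0.62,0,0.02,30],
    [0.1,-0.63,0,0.02,30],
    [0.1,-0.63,0,0.02,30]
  ]
}}

```text
time_s: 5.92
tcp_pos: [0.6037, 0.0803, 0.1736]
eef_rot: [180.0, 0.1, -6.1]
contact_force: [-0.5, -0.4, -2.5]
gripper_width: 0.0404
gripper_force: 20.0
```

```bash
python3 -c "
from h import *
snap('w3'); to(.606,.081,.174,-6.2)
im=eyes.capture('top'); cv2.imwrite('pics/t3.png',im[:,:,::-1])"
```

```text
t 5.9667 pose [0.6037 0.0796 0.1737] [ 1.7998e+02  5.0000e-02 -6.1200e+00] F [ 0.5 -0.  -1.4]
shares x,y,z,turn: [ 0.0084 -0.0065 -0.0011  0.0013]
```

View pics/w3.png

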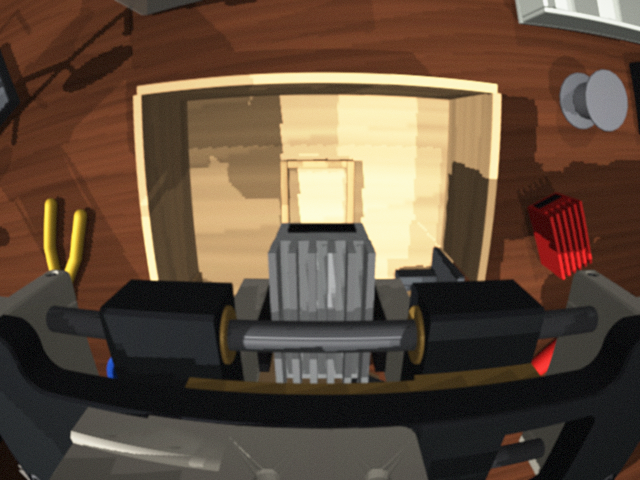

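The far rim of the nest is at row 159, spanning columns 282 to 355. The far lower edge of the held module is at about row 224, columns 279 to 363.

```bash
python3 - <<'E'
from h import *
P=np.load("pose_w3.npy"); c,s=np.cos(np.radians(-6.1)),np.sin(np.radians(-6.1))
def loc(u,v,z):
    d=at("wrist",u,v,z,P)[:2]-P[0][:2]; return np.round([c*d[0]+s*d[1],-s*d[0]+c*d[1]],4)
print("rim far L,R", loc(282,159,.022),loc(355,160,.022))
print("left bottom visible", loc(281,222,.022),"R",loc(354,222,.022))
for v in (224,227): print("module far bottom",v, loc(279,v,P[0][2]-.0145),loc(363,v,P[0][2]-.0145))
print("wall", loc(135,88,.102), loc(499,88,.102))
im=cv2.imread("pics/w3.png")[140:290,230:400]; t=cv2.imread("pics/t3.png")[130:300,190:360]
a=cv2.resize(im,None,fx=3.4*.7,fy=3.4*.7,interpolation=2); b=cv2.resize(t,None,fx=2.3,fy=2.3,interpolation=2)
h=max(a.shape[0],b.shape[0]); o=np.zeros((h,a.shape[1]+b.shape[1],3),np.uint8); o[:a.shape[0],:a.shape[1]]=a;o[:b.shape[0],a.shape[1]:]=b
cv2.imwrite("pics/c3.png",o);print(a.shape)
E
```

```text
rim far L,R [0.0518 0.0337] [ 0.0509 -0.0272]
left bottom visible [-0.0027  0.0358] R [-0.0027 -0.0274]
module far bottom 224 [0.0324 0.0213] [ 0.0324 -0.0194]
module far bottom 227 [0.0309 0.0213] [ 0.0309 -0.0194]
wall [0.111  0.1239] [ 0.1101 -0.1155]
(357, 405, 3)
```

View pics/c3.png

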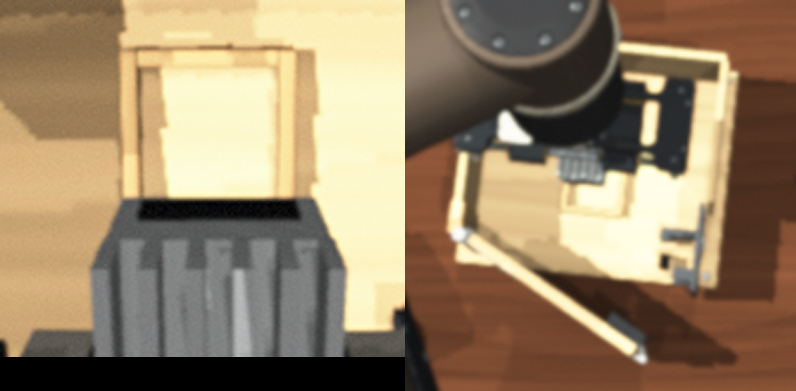

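>>> {"fn": "step_arm", "kwargs": {
  "plan": [
    [0.01,-0.01,0.05,0,30],
    [0.026,-0.016,0.12,0,30],
    [0.026,-0.016,0.21,0,30],
    [0.026,-0.016,0.3,0,30],
    [0.026,-0.016,0.38,0,30],
    [0.026,-0.016,0.44,0,30],
    [0.026,-0.016,0.49,0,30],
    [0.026,-0.016,0.52,0,30],
    [0.026,-0.016,0.52,0,30],
    [0.026,-0.016,0.52,0,30]
  ]
}}

```text
time_s: 6.85
tcp_pos: [0.611, 0.0827, 0.0437]
eef_rot: [180.0, 0.0, -6.2]
contact_force: [-0.5, 0.7, -1.0]
gripper_width: 0.04
gripper_force: 20.0
```

```bash
python3 - <<'E'
from h import *
snap('w4'); to(.606,.081,.0265,-6.2)
im=cv2.imread("pics/w4.png")[100:290,180:460]; cv2.imwrite("pics/c4.png",cv2.resize(im,None,fx=2.8,fy=2.8,interpolation=2))
E
```

```text
t 6.9 pose [0.6115 0.083  0.0444] [-1.80e+02 -3.00e-02 -6.15e+00] F [ 0.2 -0.7 -2.1]
shares x,y,z,turn: [-0.021   0.0102  0.0717  0.0009]
```

View pics/c4.png

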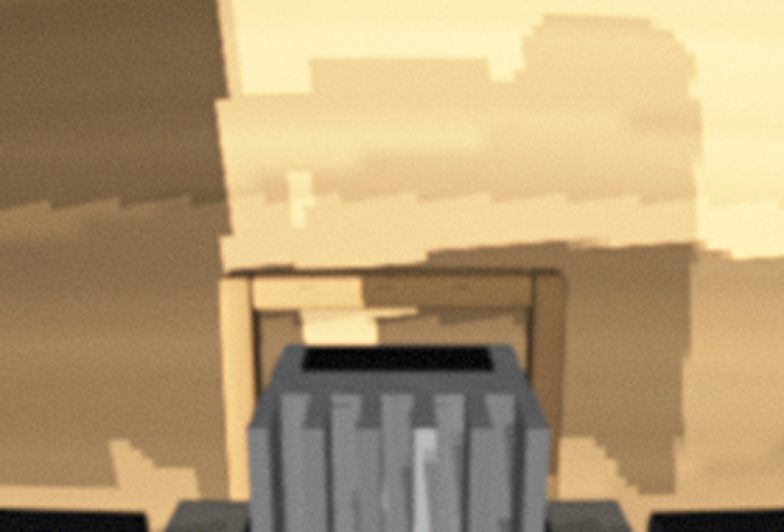

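The nest's far rim is at crop row 272 (outer) and 306 (inner), with the inner sides at columns 253 and 531. The module's far lower edge is at row 346, columns 285 to 513.

```bash
python3 - <<'E'
from h import *
P=np.load("pose_w4.npy"); a=np.radians(-6.15);c,s=np.cos(a),np.sin(a)
def loc(u,v,z):
    d=at("wrist",180+u/2.8,100+v/2.8,z,P)[:2]-P[0][:2]; return np.round([c*d[0]+s*d[1],-s*d[0]+c*d[1]],4)
print("rim outer",loc(222,272,.022),loc(566,272,.022),"inner",loc(253,306,.022),loc(531,306,.022))
print("mod",loc(285,346,P[0][2]-.0145),loc(513,346,P[0][2]-.0145))
E
```

```text
rim outer [0.0443 0.0316] [ 0.0443 -0.0295] inner [0.0381 0.0262] [ 0.0381 -0.0234]
mod [0.0326 0.0199] [ 0.0326 -0.0195]
```

>>> {"fn": "step_arm", "kwargs": {
  "plan": [
    [0.002,-0.004,0.02,0,30],
    [0.002,-0.004,0.04,0,30],
    [0.002,-0.004,0.055,0,30],
    [0.002,-0.004,0.063,0,30],
    [0.002,-0.004,0.068,0,30],
    [0.002,-0.004,0.07,0,30],
    [0.002,-0.004,0.07,0,30]
  ]
}}

```text
time_s: 7.48
tcp_pos: [0.6115, 0.0841, 0.0269]
eef_rot: [180.0, 0.0, -6.1]
contact_force: [-3.2, -1.1, 3.7]
gripper_width: 0.0399
gripper_force: 20.0
```

>>> {"fn": "step_arm", "kwargs": {
  "plan": [
    [0,0,0,0,46],
    [0,0,0,0,56],
    [0,0,0,0,60],
    [0,0,0,0,60],
    [0,0,-0.05,0,60],
    [0,0,-0.15,0,60],
    [0,0,-0.29,0,60],
    [0,0,-0.43,0,60],
    [0,0,-0.55,0,60],
    [0,0,-0.62,0,60],
    [0,0,-0.64,0,60],
    [0,0,-0.64,0,60]
  ]
}}

```text
time_s: 8.48
tcp_pos: [0.6125, 0.0845, 0.1885]
eef_rot: [-179.9, -0.2, -6.1]
contact_force: [-0.5, -1.2, -0.7]
gripper_width: 0.06
gripper_force: 0.0
```

```bash
python3 - <<'E'
from h import *
snap('w5'); to(.45,.084,.187,-6.1)
im=cv2.imread("pics/w5.png")[60:410,120:500]; cv2.imwrite("pics/c5.png",cv2.resize(im,None,fx=1.7,fy=1.7,interpolation=2))
E
```

```text
t 8.5333 pose [0.6116 0.0843 0.1867] [-1.7996e+02 -3.0000e-02 -6.1400e+00] F [-0.6 -0.1 -0.9]
shares x,y,z,turn: [-0.6427  0.0703 -0.0014 -0.0007]
```

View pics/c5.png

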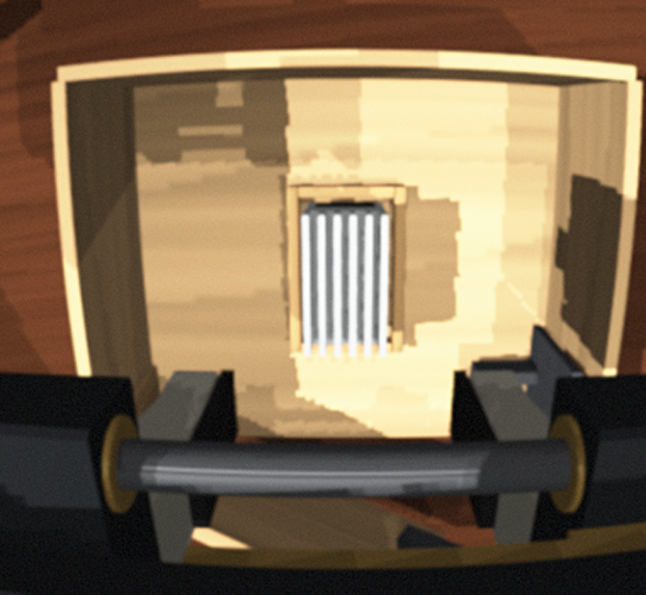

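The module sits in the nest, inside the rims on all sides, and the gate is still open. Next I'll work out the gate approach.

```bash
cat >> h.py <<'E'
H=np.array([.529,.200]); PY=-6.0
def gp(phi,gap,rad=.15):
    th=np.radians(-90+PY-phi); g=np.array([np.cos(th),np.sin(th)]); n=np.array([np.sin(th),-np.cos(th)])
    return H+rad*g+(.005+.0095+gap)*n, PY-phi
E
python3 - <<'E'
from h import *
(x,y),w=gp(27.7,.022); print(x,y,w,np.hypot(x,y)); to(x,y,.187,w)
E
```

```text
0.41540701042503747 0.09545870328227962 -33.7 0.42623391270827043
t 8.5333 pose [0.6116 0.0843 0.1867] [-1.7996e+02 -3.0000e-02 -6.1400e+00] F [-0.6 -0.1 -0.9]
shares x,y,z,turn: [-0.7852  0.0396 -0.0014  0.4593]
```

>>> {"fn": "step_arm", "kwargs": {
  "plan": [
    [-0.08,0,0,0.06,0],
    [-0.2,0.01,0,0.14,0],
    [-0.33,0.02,0,0.22,0],
    [-0.46,0.03,0,0.3,0],
    [-0.58,0.04,0,0.38,0],
    [-0.68,0.04,0,0.46,0],
    [-0.75,0.04,0,0.46,0],
    [-0.785,0.04,0,0.46,0],
    [-0.785,0.04,0,0.46,0],
    [-0.785,0.04,0,0.46,0]
  ]
}}

```text
time_s: 9.37
tcp_pos: [0.4156, 0.0953, 0.1861]
eef_rot: [180.0, 0.0, -33.6]
contact_force: [0.2, -0.5, -0.8]
gripper_width: 0.0019
gripper_force: 0.0
```

```bash
python3 - <<'E'
from h import *
snap('w6'); (x,y),w=gp(27.7,.022); to(x,y,.075,w)
t=eyes.capture("top")[:,:,::-1][170:330,190:350]
a=cv2.imread("pics/w6.png")[:, :]; t=cv2.resize(t,None,fx=2.5,fy=2.5,interpolation=2); a=cv2.resize(a,None,fx=.62,fy=.62)
o=np.zeros((400,t.shape[1]+a.shape[1],3),np.uint8); o[:,:400]=t; o[:a.shape[0],400:]=a; cv2.imwrite("pics/c6.png",o)
E
```

```text
t 9.4167 pose [0.416  0.0954 0.1862] [179.97  -0.   -33.68] F [ 0.6 -0.4 -0.4]
shares x,y,z,turn: [-2.200e-03  1.100e-03  4.447e-01  3.000e-04]
```

View pics/c6.png

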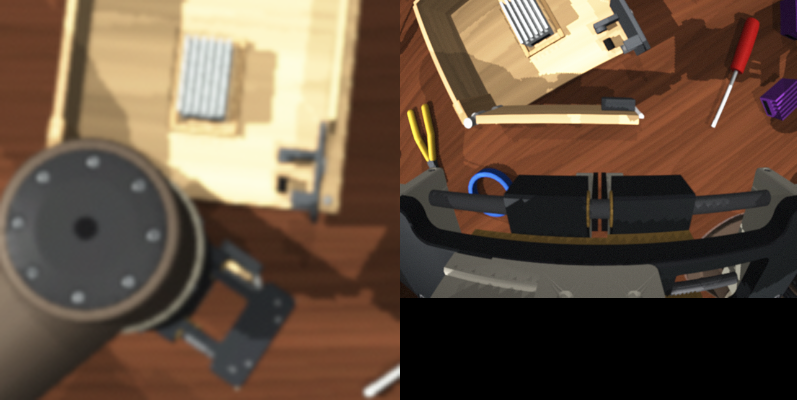

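In the wrist view the gate's outer top edge runs from about crop (475,123), by the hinge pin, to (638,122) at the free end. The closed fingers are short of it.

```bash
python3 - <<'E'
from h import *
P=np.load("pose_w6.npy"); a=np.radians(P[1][2]);c,s=np.cos(a),np.sin(a)
for u,v in((475,123),(560,123),(638,122),(468,121)):
    q=at("wrist",(u-400)/.62,v/.62,.105,P); d=q-P[0]; print(q.round(4),"tool-fwd",round(c*d[0]+s*d[1],4),"left",round(-s*d[0]+c*d[1],4))
E
```

```text
[0.5253 0.1985 0.105 ] tool-fwd 0.0342 left 0.1467
[0.4659 0.1136 0.105 ] tool-fwd 0.0318 left 0.0431
[0.4206 0.0438 0.105 ] tool-fwd 0.0328 left -0.0401
[0.5331 0.2052 0.105 ] tool-fwd 0.037 left 0.1565
```

>>> {"fn": "step_arm", "kwargs": {
  "plan": [
    [0,0,0.1,0,0],
    [0,0,0.22,0,0],
    [0,0,0.33,0,0],
    [0,0,0.41,0,0],
    [0,0,0.44,0,0],
    [0.04,0,0.44,0,0],
    [0.07,0,0.44,0,0],
    [0.07,0,0.44,0,0]
  ]
}}

```text
time_s: 10.13
tcp_pos: [0.4323, 0.0855, 0.0774]
eef_rot: [-179.9, -0.1, -33.8]
contact_force: [0.9, -0.2, -0.1]
gripper_width: 0.0002
gripper_force: 0.0
```

```bash
sed -i 's/^H=.*;/H=np.array([.526,.202]);/' h.py; python3 - <<'E'
from h import *
for phi in(25,20,15,11,8,6,4,2,0):
    (x,y),w=gp(phi,0); print(phi,np.round([x,y],4)); to(x,y,.075,w)
E
```

```text
25 [0.4363 0.0809]
t 10.1333 pose [0.4323 0.0855 0.0774] [-1.7994e+02 -6.0000e-02 -3.3760e+01] F [ 0.9 -0.2 -0.1]
shares x,y,z,turn: [ 0.0235  0.0063  0.0096 -0.046 ]
20 [0.4472 0.0735]
t 10.1333 pose [0.4323 0.0855 0.0774] [-1.7994e+02 -6.0000e-02 -3.3760e+01] F [ 0.9 -0.2 -0.1]
shares x,y,z,turn: [ 0.0761  0.0065  0.0096 -0.1293]
15 [0.4587 0.0672]
t 10.1333 pose [0.4323 0.0855 0.0774] [-1.7994e+02 -6.0000e-02 -3.3760e+01] F [ 0.9 -0.2 -0.1]
shares x,y,z,turn: [ 0.1285  0.0022  0.0096 -0.2126]
11 [0.4683 0.0628]
t 10.1333 pose [0.4323 0.0855 0.0774] [-1.7994e+02 -6.0000e-02 -3.3760e+01] F [ 0.9 -0.2 -0.1]
shares x,y,z,turn: [ 0.1701 -0.0046  0.0096 -0.2793]
8 [0.4756 0.06  ]
t 10.1333 pose [0.4323 0.0855 0.0774] [-1.7994e+02 -6.0000e-02 -3.3760e+01] F [ 0.9 -0.2 -0.1]
shares x,y,z,turn: [ 0.2009 -0.0115  0.0096 -0.3293]
6 [0.4806 0.0583]
t 10.1333 pose [0.4323 0.0855 0.0774] [-1.7994e+02 -6.0000e-02 -3.3760e+01] F [ 0.9 -0.2 -0.1]
shares x,y,z,turn: [ 0.2212 -0.0171  0.0096 -0.3626]
4 [0.4857 0.0568]
t 10.1333 pose [0.4323 0.0855 0.0774] [-1.7994e+02 -6.0000e-02 -3.3760e+01] F [ 0.9 -0.2 -0.1]
shares x,y,z,turn: [ 0.2413 -0.0233  0.0096 -0.396 ]
2 [0.4908 0.0555]
t 10.1333 pose [0.4323 0.0855 0.0774] [-1.7994e+02 -6.0000e-02 -3.3760e+01] F [ 0.9 -0.2 -0.1]
shares x,y,z,turn: [ 0.2611 -0.0302  0.0096 -0.4293]
0 [0.4959 0.0543]
t 10.1333 pose [0.4323 0.0855 0.0774] [-1.7994e+02 -6.0000e-02 -3.3760e+01] F [ 0.9 -0.2 -0.1]
shares x,y,z,turn: [ 0.2807 -0.0379  0.0096 -0.4626]
```

>>> {"fn": "step_arm", "kwargs": {
  "plan": [
    [0.024,0.006,0,-0.045,0],
    [0.05,0.006,0,-0.09,0],
    [0.076,0.006,0,-0.13,0],
    [0.1,0.004,0,-0.17,0],
    [0.128,0.002,0,-0.21,0],
    [0.15,-0.001,0,-0.245,0],
    [0.165,-0.004,0,-0.27,0],
    [0.165,-0.004,0,-0.27,0]
  ]
}}

```text
time_s: 10.8
tcp_pos: [0.4665, 0.0635, 0.0778]
eef_rot: [-179.9, -0.1, -17.5]
contact_force: [-0.2, -0.0, -0.3]
gripper_width: 0.0
gripper_force: 0.0
```

>>> {"fn": "step_arm", "kwargs": {
  "plan": [
    [0.005,0,0,-0.01,0],
    [0.01,0,0,-0.015,0],
    [0.015,0,0,-0.025,0],
    [0.02,0,0,-0.03,0],
    [0.02,0,0,-0.03,0],
    [0.02,0,0,-0.03,0]
  ]
}}

```text
time_s: 11.3
tcp_pos: [0.4697, 0.0619, 0.0766]
eef_rot: [-180.0, -0.0, -15.7]
contact_force: [-0.2, 0.6, 0.7]
gripper_width: 0.0002
gripper_force: 0.0
```

>>> {"fn": "step_arm", "kwargs": {
  "plan": [
    [0.005,0,0,-0.01,0],
    [0.01,0,0,-0.02,0],
    [0.015,0,0,-0.03,0],
    [0.02,0,0,-0.035,0],
    [0.02,0,0,-0.035,0],
    [0.02,0,0,-0.035,0]
  ]
}}

```text
time_s: 11.8
tcp_pos: [0.4746, 0.0605, 0.0765]
eef_rot: [180.0, -0.0, -13.6]
contact_force: [-0.6, 0.3, -0.2]
gripper_width: 0.0002
gripper_force: 0.0
```

>>> {"fn": "step_arm", "kwargs": {
  "plan": [
    [0.005,0,0,-0.01,0],
    [0.01,0,0,-0.02,0],
    [0.01,0,0,-0.02,0],
    [0.01,0,0,-0.02,0]
  ]
}}

```text
time_s: 12.13
tcp_pos: [0.477, 0.0599, 0.0766]
eef_rot: [-180.0, -0.0, -12.4]
contact_force: [-0.4, 0.5, -0.3]
gripper_width: 0.0003
gripper_force: 0.0
```

>>> {"fn": "step_arm", "kwargs": {
  "plan": [
    [0.005,0,0,-0.01,0],
    [0.01,0,0,-0.015,0],
    [0.015,0,0,-0.025,0],
    [0.015,0,0,-0.025,0],
    [0.015,0,0,-0.025,0]
  ]
}}

```text
time_s: 12.55
tcp_pos: [0.4807, 0.0591, 0.0766]
eef_rot: [-180.0, -0.0, -10.9]
contact_force: [0.6, -0.1, 0.5]
gripper_width: 0.0
gripper_force: 0.0
```

>>> {"fn": "step_arm", "kwargs": {
  "plan": [
    [0.005,0,0,-0.01,0],
    [0.01,0,0,-0.015,0],
    [0.01,0,0,-0.015,0],
    [0.01,0,0,-0.015,0]
  ]
}}

```text
time_s: 12.88
tcp_pos: [0.4826, 0.0586, 0.0765]
eef_rot: [180.0, 0.0, -10.0]
contact_force: [-4.1, 1.7, 2.4]
gripper_width: 0.0001
gripper_force: 1.8
```

```bash
python3 - <<'E'
from h import *
snap('w7'); to(.4959,.0543,.075,-6)
a=cv2.imread("pics/w7.png")[60:320,60:560]; cv2.imwrite("pics/c7.png",cv2.resize(a,None,fx=1.6,fy=1.6,interpolation=2))
E
```

```text
t 12.9333 pose [0.4826 0.0586 0.0765] [ 1.7999e+02  4.0000e-02 -1.0050e+01] F [-4.1  1.1  2.7]
shares x,y,z,turn: [ 0.0554  0.0076  0.0059 -0.0675]
```

View pics/c7.png

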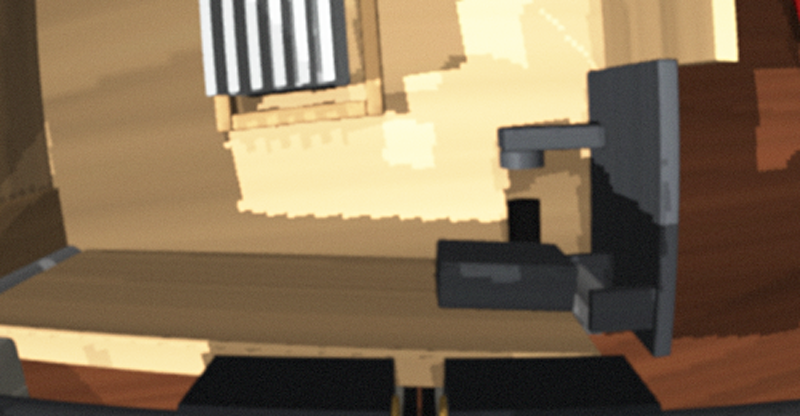

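Contact now reads 4 N, with the tongue at the roller bracket (crop (590,300)). I'll go on in about 1 mm steps.

>>> {"fn": "step_arm", "kwargs": {
  "plan": [
    [0.004,0,0,-0.006,0],
    [0.008,0,0,-0.012,0],
    [0.012,0,0,-0.018,0],
    [0.016,0,0,-0.024,0],
    [0.016,0,0,-0.024,0]
  ]
}}

```text
time_s: 13.35
tcp_pos: [0.4858, 0.0575, 0.0764]
eef_rot: [179.9, 0.1, -8.6]
contact_force: [-5.9, 1.0, 4.9]
gripper_width: 0.0001
gripper_force: 3.5
```

>>> {"fn": "step_arm", "kwargs": {
  "plan": [
    [0.004,0,0,-0.006,0],
    [0.008,0,0,-0.012,0],
    [0.008,0,0,-0.012,0]
  ]
}}

```text
time_s: 13.6
tcp_pos: [0.4879, 0.057, 0.0764]
eef_rot: [179.9, 0.1, -7.9]
contact_force: [-4.5, -1.5, 3.0]
gripper_width: 0.0008
gripper_force: 2.1
```

>>> {"fn": "step_arm", "kwargs": {
  "plan": [
    [0.004,0,0,-0.006,0],
    [0.008,0,0,-0.012,0],
    [0.008,0,0,-0.012,0]
  ]
}}

```text
time_s: 13.85
tcp_pos: [0.4905, 0.0569, 0.0763]
eef_rot: [180.0, 0.1, -7.1]
contact_force: [-3.7, -0.9, 1.1]
gripper_width: 0.0002
gripper_force: 1.6
```

>>> {"fn": "step_arm", "kwargs": {
  "plan": [
    [0.004,0,0,-0.006,0],
    [0.004,0,0,-0.006,0]
  ]
}}

```text
time_s: 14.02
tcp_pos: [0.4915, 0.0569, 0.0763]
eef_rot: [180.0, 0.1, -6.8]
contact_force: [-5.0, -2.3, 0.6]
gripper_width: 0.0003
gripper_force: 1.8
```

>>> {"fn": "step_arm", "kwargs": {
  "plan": [
    [0.004,0,0,-0.006,0],
    [0.004,0,0,-0.006,0]
  ]
}}

```text
time_s: 14.18
tcp_pos: [0.4933, 0.0573, 0.0765]
eef_rot: [-180.0, -0.0, -6.4]
contact_force: [-1.1, -0.9, -0.1]
gripper_width: 0.0002
gripper_force: 0.6
```

>>> {"fn": "step_arm", "kwargs": {
  "plan": [
    [0.004,0,0,-0.006,0],
    [0.004,0,0,-0.006,0]
  ]
}}

```text
time_s: 14.35
tcp_pos: [0.4942, 0.0573, 0.0767]
eef_rot: [-180.0, -0.0, -6.0]
contact_force: [-3.9, 0.6, 0.2]
gripper_width: 0.0004
gripper_force: 1.7
```

>>> {"fn": "step_arm", "kwargs": {
  "plan": [
    [0.003,0,0,-0.004,0],
    [0.003,0,0,-0.004,0]
  ]
}}

```text
time_s: 14.52
tcp_pos: [0.4942, 0.0573, 0.0766]
eef_rot: [-180.0, 0.0, -5.8]
contact_force: [-7.1, 2.7, 4.5]
gripper_width: 0.0003
gripper_force: 3.6
```

>>> {"fn": "step_arm", "kwargs": {
  "plan": [
    [0.003,0,0,-0.004,0],
    [0.003,0,0,-0.004,0]
  ]
}}

```text
time_s: 14.68
tcp_pos: [0.4947, 0.0571, 0.0766]
eef_rot: [-180.0, 0.1, -5.6]
contact_force: [-7.5, 2.1, 5.0]
gripper_width: 0.0001
gripper_force: 4.2
```

>>> {"fn": "step_arm", "kwargs": {
  "plan": [
    [0.003,0,0,-0.004,0],
    [0.003,0,0,-0.004,0]
  ]
}}

```text
time_s: 14.85
tcp_pos: [0.4948, 0.057, 0.0766]
eef_rot: [180.0, 0.1, -5.4]
contact_force: [-10.7, 4.2, 7.5]
gripper_width: 0.0003
gripper_force: 5.8
```

>>> {"fn": "step_arm", "kwargs": {
  "plan": [
    [0.002,0,0,0,0],
    [0.002,0,0,0,0]
  ]
}}

```text
time_s: 15.02
tcp_pos: [0.4948, 0.057, 0.0766]
eef_rot: [180.0, 0.2, -5.4]
contact_force: [-13.7, 4.3, 9.7]
gripper_width: 0.0004
gripper_force: 6.9
```

>>> {"fn": "step_arm", "kwargs": {
  "plan": [
    [0.002,0,0,0,0],
    [0.002,0,0,0,0]
  ]
}}

```text
time_s: 15.18
tcp_pos: [0.4949, 0.057, 0.0766]
eef_rot: [180.0, 0.2, -5.4]
contact_force: [-16.5, 6.3, 11.8]
gripper_width: 0.0005
gripper_force: 8.1
```

The gate is up against its stop at about 17 N horizontal. I'll back off gently and look.

>>> {"fn": "step_arm", "kwargs": {
  "plan": [
    [-0.01,0,0,0,0],
    [-0.02,0,0,0,0],
    [-0.05,0,0,0,0],
    [-0.1,0,0,0,0],
    [-0.16,0,0,0,0],
    [-0.16,0,-0.1,0,0],
    [-0.16,0,-0.25,0,0],
    [-0.16,0,-0.4,0,0],
    [-0.16,0,-0.5,0,0],
    [-0.16,0,-0.5,0,0]
  ]
}}

```text
time_s: 16.02
tcp_pos: [0.4607, 0.0618, 0.2077]
eef_rot: [-179.7, -0.6, -5.3]
contact_force: [0.6, -0.3, -0.3]
gripper_width: 0.0001
gripper_force: 0.0
```

```bash
python3 - <<'E'
from h import *
snap('w8'); s=r.get_state(); print(s["time_s"],s["contact_force"])
a=cv2.imread("pics/w8.png")[:300,100:540]; cv2.imwrite("pics/c8.png",cv2.resize(a,None,fx=1.8,fy=1.8,interpolation=2)[:, :])
E
```

```text
16.0667 [ 0.20265276  0.04056476 -0.93289872]
```

View pics/c8.png

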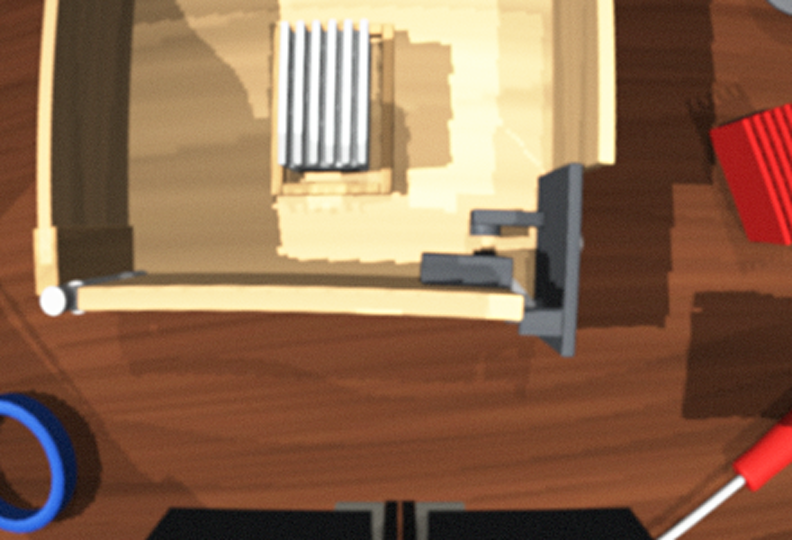

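The gate is shut, with its free end (522,310) at the strike and the module still in the nest. I'll check the gate angle against where the push ended.

```bash
python3 - <<'E'
from h import *
P=np.load("pose_w8.npy")
q=[at("wrist",100+u/1.8,v/1.8,.105,P)[:2] for u,v in((78,312),(522,322),(78,286),(523,296))]
for i in(0,2):
    d=q[i+1]-q[i]; print(q[i],q[i+1],"len",np.linalg.norm(d),"phi",-96-np.degrees(np.arctan2(d[1],d[0])))
# outer face line point at push radius vs pushed contact
d=(q[1]-q[0])/np.linalg.norm(q[1]-q[0]); n=np.array([-d[1],d[0]])
for nm,t in(("push-end TCP",[.4949,.057]),("first tongue contact",[.4826,.0586])): print(nm,"distance to outer face",abs((np.array(t)-q[0])@n))
a=cv2.imread("pics/w8.png")[100:210,300:450]; cv2.imwrite("pics/c9.png",cv2.resize(a,None,fx=5,fy=5,interpolation=2))
E
```

```text
[0.52356367 0.19434497] [0.49938257 0.01030803] len 0.18561875026878707 phi 1.485364390416862
[0.53455903 0.19243872] [0.50974938 0.0092639 ] len 0.1848473218802327 phi 1.713341603937863
push-end TCP distance to outer face 0.010527069051282817
first tongue contact distance to outer face 0.022930687243389612
```

View pics/c9.png

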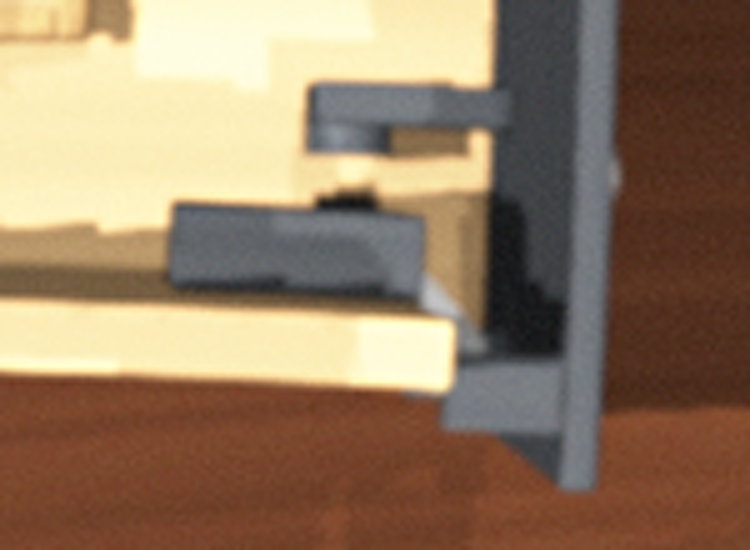

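The tongue (light wedge at (455,320)) is out behind the strike block. The gate has stayed within about 1 mm of where the push ended, so it is latched, and the arm is clear of everything.

```bash
python3 -c "
from h import *
print(workorder.close_job())"
```

```text
the job is handed in; nothing more can be done
None
```

I seated the converter in the nest and released it, then pushed the gate shut until it latched; at the last look it was still shut with its tongue out behind the roller. The job is handed in, but the hand-in returned no verdict.

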